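Walk the full makeup organizer round and set its back against the riser

ROBOT

A 6-joint arm with a two-finger parallel gripper is mounted at the origin on the work surface. World frame = base frame: x ahead of the robot, y to its left, z up, the work surface at z = 0. Lengths are in m, angles in rad, forces in N, time in s.
With the tool pointing down it reaches from about 0.325 to 0.85 m from the base axis. Payload 15.5 kg.
Tool frame: the origin (TCP) lies on the front face of the gripper's body, between the roots of the fingers; the fingertips stand 78 mm ahead of it and the grasp point (between the pads) lies grasp_offset ahead of it (grasp_offset is the distance from the TCP to the grasp point, in m); z points along the fingers, x is the direction in which the jaws open and shut, and the axes are right-handed (so a half turn about z gives the same grasp; the last joint's range is limited). The gripper opens to 91 mm and grips with 3 to 60 N. Pads are 32 mm wide; open, the fingers measure 118 mm over their backs; the gripper's body (76 mm by 178 mm) begins 60 mm behind the grasp point.
Start: joints at [1.067, 0.494, 1.345, -0, 1.302, -0.096], TCP at [0.248, 0.574, 0.292] pointing down, gripper open.
Joint ranges: [-2.91, 2.91], [-0.82, 2.16], [0.22, 2.67], [-1.22, 4.37], [0.12, 2.79], [-3.08, 3.08]. Speed limits (rad/s): [1.89, 1.89, 2.57, 3.01, 3.01, 3.01].

INTERFACE

Orientations are given as a unit quaternion [x, y, z, w].
In Python, from workcell import * gives the robot as it stands.
- The arm moves only by the shell command python3 -m pendant 'ROWS' [FORCE]. ROWS is JSON, a list of rows, each a list of 5 numbers: the shift along the tool's x, y, z in cm, then the turn about the tool's z in rad, then the opening, from 0 (shut) to 1 (fully open). In form: [[tx, ty, tz, spin, jaw], ...]. A call has 1 to 20 rows; each row shifts and turns the commanded pose from where the row before left it, along the tool's axes as they then stand; what a row does not reach is not made up. A row lasts 1/10 s, in which the tool goes at most 50 mm and 8.59 degrees, less where a joint would pass 70% of its speed; a pose out of reach is approached as far as the arm can. A call with a gripper value outside its range is refused whole. The fingers move at their own pace and stop on an object; FORCE is the grip in N (left out, the last holds). Time passes only in rows, so rows that do not move let the fingers close. It gives the time, the measured TCP pose, the force and the opening at its end, in the units of the state.
- observe(): the state, without advancing time (a new reading comes with each control period).
- capture(name): name is "scene" or "top" or "wrist"; returns the picture (480x640x3 uint8, red, green, blue); there is no depth.
- camera_model(name): a dict with "vfov" (degrees; the focal length in pixels is half the picture's height over the tangent of half this angle, whatever the lens; pixels are square), "cx", "cy" (the principal point, pixels), "k1" (the pictures are not rectified: a ray, as slopes to the right and down, at radius r is drawn at 1 + k1 r^2 times it, then the intrinsics apply), "cam_to_world" (4x4, takes a point from camera to world coordinates); the wrist camera has in their place "T_tool_cam" (4x4, takes a point from camera to tool coordinates, whose origin is the TCP and whose axes are the tool frame's). Camera axes: x right, y down, z forward; pixel columns grow to the right and rows downward; lengths in m; the calibration is good to about 2 mm. A picture is of the moment at which its call begins: read the wrist's pose just before it. camera_model takes no time and is no camera call.
- finish_job(): hands the job in, once; it reports no verdict.
The state is a dict: "time_s": time; "q": joint angles; "joint_velocities": joint speeds; "tau": joint torques, N m; "eef_pos": TCP position; "ee_rot": TCP orientation; "force": force on the tool from outside, world axes, zero at the start; "moment": the same for the moment, N m; "grip_width": opening from 0.0 (shut) to 1.0 (fully open).
Only numpy, scipy, OpenCV 4.12 (cv2) and the standard library are available. Lean on these libraries where they do the work, as an engineer would, in place of code of your own. Each camera call takes 0.05 s, during which the arm holds its last target.

TASK

The full makeup organizer has been left turned the wrong way on the dresser. Without gripping or lifting it, walk it round roughly on the spot by pushing its corners in turn with the fingertips, so that no corner knocks against the low pale riser while it is still well askew, then push it back until its whole back stands flat against the front of the riser, drawers facing you. Leave the mug, pick tin, phone stand and lamp where they are.

Things in the scene. Friction and masses are not known exactly. Their poses are not given: they have to be found in the camera images.
- organizer: Full clear acrylic organizer, 0.65 to 1 kg, 120 mm deep (x), 180 wide (y), flat underside. Origin: underside centre. Front -x: two pale drawer fronts, purple half-moon notches; +x: plain back behind compacts on edge. Walls flat to 48 mm on all sides; slots above: 64 mm high in front, 90 at the back; contents fixed. Starts turned 69 to 138 degrees anticlockwise (from above) from how it should stand.
- back_left (a point): Lower back corner of the organizer at its own left (organizer x +60 mm, y +90 mm, z 0).
- back_right (a point): Lower back corner of the organizer at its own right (organizer x +60 mm, y -90 mm, z 0).
- riser: Fixed pale off-white laminated riser at the back of the dresser: 480 mm long (y), 190 deep (x), 60 high, solid flat front. Origin: foot of the front face at mid-length; the front is its plane x = 0, +x runs into the riser, away from the robot. Skewed up to 12 degrees. Books and trinkets on it, set back 25 mm or more, reach 100 mm above the dresser, varnish bottles at its rear 120 mm.
- mug: White ceramic mug with plastic pens, loose, 82 mm in diameter, 95 mm high, pens to 151 mm above the dresser; handle sticks out 73 mm from the axis on its +y side. Origin at the centre of its underside. Leave alone.
- pick_tin: Closed hinged metal tin of guitar picks with a teal lid, loose, 65 by 101 mm (its x by y), 28 mm high. Origin at the centre of its underside. Leave alone.
- phone_stand: Mint-green silicone phone stand, loose, 85 by 74 mm (its x by y), 84 mm high. Origin at the centre of its underside. Leave alone.
- lamp: Purple plastic desk lamp, loose, round base 150 mm in diameter, 345 mm high; its shade overhangs the base by up to about 50 mm towards its -x side. Origin at the centre of its underside. Leave alone.
Mind the look-alikes: they are no part of the job. What is shaped like the organizer but orange is not meant.

How it is judged:
By the outcome, as a careful person would: the job done as asked, in the order asked, and still so for the second after the job is handed in, with the robot touching nothing.
It also fails if it takes over 70 s, if anything falls off the work surface, if the arm or the gripper's body presses on something with over 40 N, if the wrist force passes 120 N, or if a joint passes its speed limit or range.

## Working session

There is one attempt and no reset: what is moved stays moved. The work goes in short steps, Python scripts to look and compute and a shell command to move; the robot and the scene stay as the last step left them, time stands still between calls to the robot, and variables do not carry over. Pictures are saved under pics/ and viewed, and the job is handed in when it is done.

```bash
ls; mkdir -p pics; python3 - <<'E'
from workcell import *
import cv2
s=observe();print({k:s[k] for k in('time_s','eef_pos','ee_rot','force','grip_width')})
for n in("scene","top","wrist"):
    cv2.imwrite(f"pics/{n}0.png",capture(n)[:,:,::-1]);m=camera_model(n);print(n,m)
E
```

```text
pics
{'time_s': 0.0, 'eef_pos': array([0.24830434, 0.5732572 , 0.29163245]), 'ee_rot': array([ 8.35912749e-01,  5.48862011e-01, -5.32516023e-04,  2.92385556e-04]), 'force': array([ 0.17467811, -0.52425355, -0.17573743]), 'grip_width': 1.0039270735940908}
scene {'vfov': 55.196515136511316, 'cx': 322.9179501383163, 'cy': 250.0252304838628, 'k1': -0.11727767244831898, 'cam_to_world': array([[ 0.43125207,  0.67716332, -0.59621429,  1.1837336 ],
       [ 0.90222113, -0.32683549,  0.2813816 , -0.35307468],
       [-0.00432269, -0.65926353, -0.75189954,  0.90167367],
       [ 0.        ,  0.        ,  0.        ,  1.        ]])}
top {'vfov': 53.94467549117016, 'cx': 311.1801846327141, 'cy': 241.0035392155362, 'k1': -0.08607389843773296, 'cam_to_world': array([[-0.07386536, -0.97008581,  0.23125188,  0.26007564],
       [-0.99726698,  0.07221763, -0.01559421, -0.01420327],
       [-0.00157274, -0.23177174, -0.97276893,  1.03611461],
       [ 0.        ,  0.        ,  0.        ,  1.        ]])}
wrist {'vfov': 64.13245714653905, 'cx': 315.6594603622357, 'cy': 235.25562007396786, 'k1': -0.055822193407669016, 'T_tool_cam': array([[ 9.99999665e-01, -8.18988060e-04,  1.14252721e-05,
         2.30093051e-04],
       [ 7.89008613e-04,  9.66951028e-01,  2.54960952e-01,
        -7.20562777e-02],
       [-2.19857654e-04, -2.54960857e-01,  9.66951350e-01,
        -9.28070366e-02],
       [ 0.00000000e+00,  0.00000000e+00,  0.00000000e+00,
         1.00000000e+00]])}
```

View pics/top0.png

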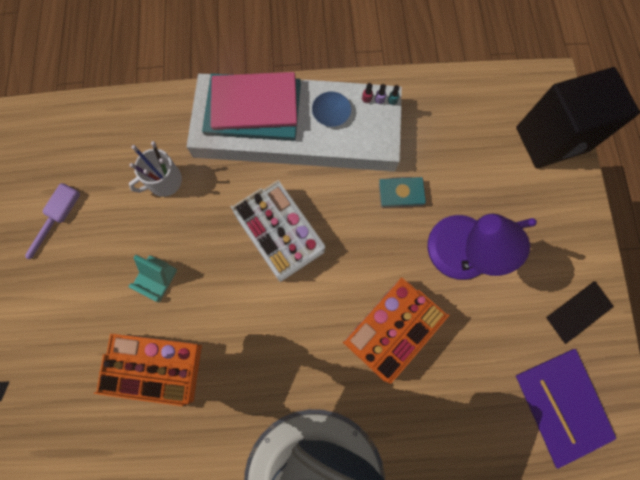

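View pics/scene0.png

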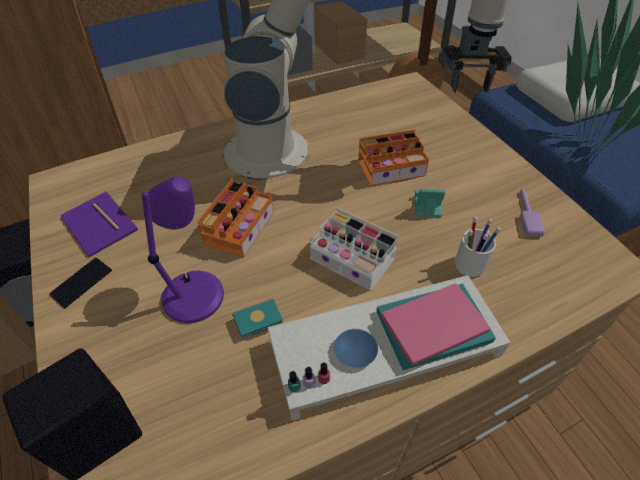

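The top view shows the white organizer at about (278,230), the riser front edge along (190,152)-(400,165), the tin at (402,192), the mug at (157,172), the stand at (152,277) and the lamp at (475,245). The orange look-alikes are at (397,330) and (148,370). Next I'll enlarge the organizer.

```bash
cat > h.py <<'E'
import numpy as np,cv2
from workcell import *
from scipy.spatial.transform import Rotation as R
def K(m):
    f=240/np.tan(np.radians(m['vfov']/2)); return f
def c2w(m,s=None):
    if 'cam_to_world' in m: return np.array(m['cam_to_world'])
    T=np.eye(4);T[:3,:3]=R.from_quat(s['ee_rot']).as_matrix();T[:3,3]=s['eef_pos'];return T@m['T_tool_cam']
def ray(n,uv,s=None):
    m=camera_model(n);f=K(m);T=c2w(m,s)
    d=(np.array(uv,float)-[m['cx'],m['cy']])/f
    rd=np.linalg.norm(d);r=rd
    for _ in range(30): r=rd/(1+m['k1']*r*r)
    d=d*(r/rd if rd>0 else 1)
    return T[:3,3],T[:3,:3]@np.array([d[0],d[1],1])
def plane(n,uv,z,s=None):
    o,d=ray(n,uv,s);return o+d*(z-o[2])/d[2]
def proj(n,P,s=None):
    m=camera_model(n);f=K(m);T=c2w(m,s)
    p=T[:3,:3].T@(np.array(P)-T[:3,3]);a=p[:2]/p[2];a=a*(1+m['k1']*(a@a));return a*f+[m['cx'],m['cy']]
E
python3 - <<'E'
import cv2
a=cv2.imread('pics/top0.png');cv2.imwrite('pics/top0z.png',cv2.resize(a[130:290,170:430],None,fx=3,fy=3,interpolation=2))
a=cv2.imread('pics/scene0.png');cv2.imwrite('pics/scene0z.png',cv2.resize(a[200:420,225:425],None,fx=2.7,fy=2.7,interpolation=2))
E
```

```text
(no output)
```

View pics/top0z.png

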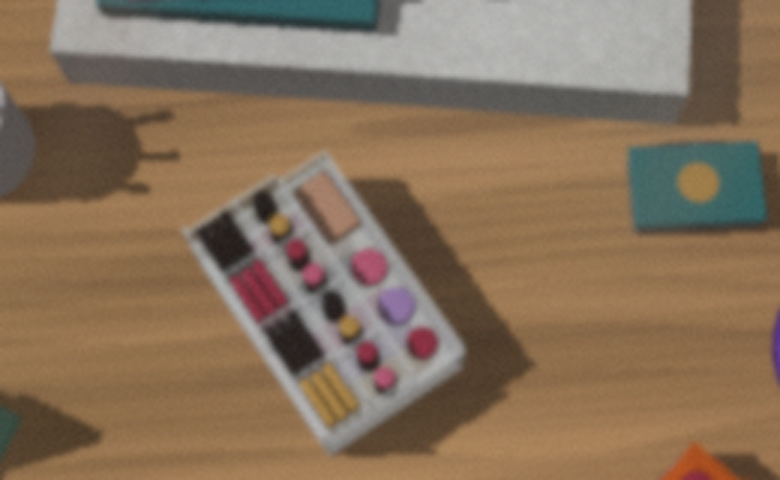

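View pics/scene0z.png

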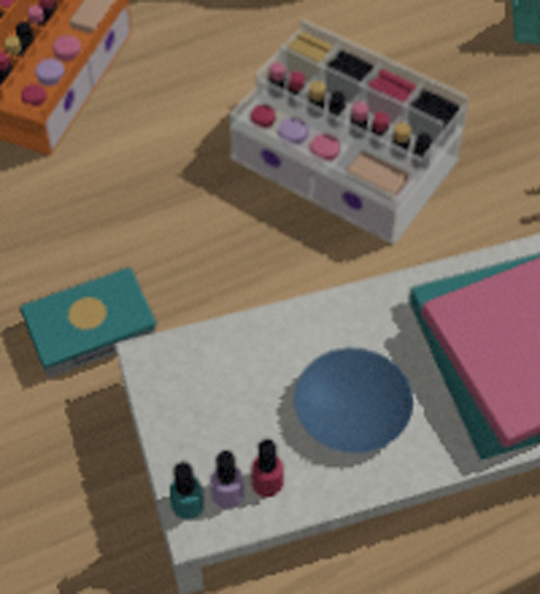

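View pics/wrist0.png

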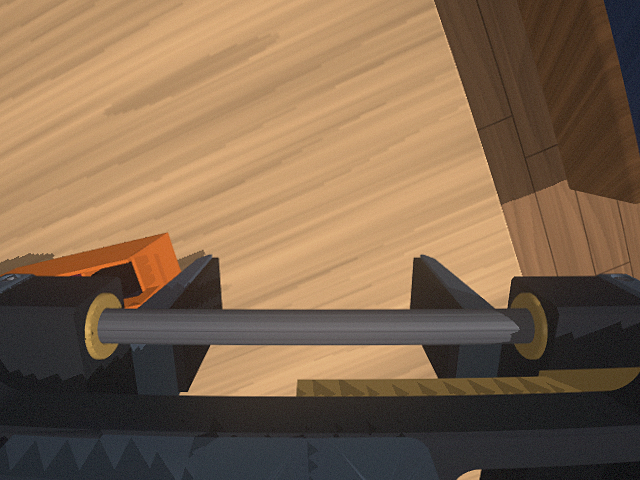

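```bash
python3 - <<'E'
from h import *
np.set_printoptions(precision=4,suppress=True)
t=lambda x,y:(170+x/3,130+y/3)
c=lambda x,y:(225+x/2.7,200+y/2.7)
S={}
for n,p,z in [('riserL top',(52,50),.06),('riserR top',(690,97),.06),('riserL foot',(68,80),0),('riserR foot',(682,122),0),('bk1',(183,232),.09),('bk2',(333,452),.09),('fr1',(328,155),.064),('fr2',(464,352),.064),('tin a',(628,148),.028),('tin b',(765,220),.028),('tin c',(757,142),.028),('tin d',(638,228),.028)]:
    S[n]=plane('top',t(*p),z);print(n,S[n])
for n,p,z in [('fr2 bot',(232,160),0),('fr1 bot',(393,242),0),('bk1 bot',(460,160),0),('bk2 top',(305,22),.09),('bk1 top',(466,103),.09)]:
    S[n]=plane('scene',c(*p),z);print(n,S[n])
print('riser len',np.linalg.norm(S['riserL top']-S['riserR top']))
print('bk',np.linalg.norm(S['bk1']-S['bk2']),'fr',np.linalg.norm(S['fr1']-S['fr2']),'d',np.linalg.norm((S['fr1']-S['bk1'])[:2]))
print('bot',np.linalg.norm(S['fr1 bot']-S['fr2 bot']),np.linalg.norm(S['fr1 bot']-S['bk1 bot']))
for n,uv,z in [('mug ctr rim',(153,160),.095),('mug foot',(160,190),0),('handle',(131,184),.05),('stand',(152,290),0),('stand ap',(140,258),.084),('lampbase',(462,247),.015),('lampL',(428,247),.015),('shade',(498,247),.3),('or fr',(447,318),.09),('or l',(345,342),.06),('or t',(402,281),.064)]:
    print(n,plane('top',uv,z))
E
```

```text
riserL top [0.7313 0.2328 0.06  ]
riserR top [ 0.6571 -0.2405  0.06  ]
riserL foot [0.7332 0.2353 0.    ]
riserR foot [ 0.661  -0.2455  0.    ]
bk1 [0.5702 0.1336 0.09  ]
bk2 [0.4072 0.0376 0.09  ]
fr1 [0.6295 0.0299 0.064 ]
fr2 [ 0.4753 -0.0572  0.064 ]
tin a [ 0.6321 -0.1957  0.028 ]
tin b [ 0.5677 -0.2924  0.028 ]
tin c [ 0.63   -0.2947  0.028 ]
tin d [ 0.5683 -0.1962  0.028 ]
fr2 bot [ 0.4838 -0.057   0.    ]
fr1 bot [0.6347 0.0334 0.    ]
bk1 bot [0.5783 0.1386 0.    ]
bk2 top [0.4283 0.0468 0.09  ]
bk1 top [0.584  0.1293 0.09  ]
riser len 0.4791126290999488
bk 0.18908815247395597 fr 0.1770232633019943 d 0.11945944794741599
bot 0.1758788941557161 0.11929636230827165
mug ctr rim [0.6894 0.2995 0.095 ]
mug foot [0.6552 0.3135 0.    ]
handle [0.6559 0.3641 0.05  ]
stand [0.4208 0.3313 0.    ]
stand ap [0.4766 0.3288 0.084 ]
lampbase [ 0.464  -0.3662  0.015 ]
lampL [ 0.4698 -0.2894  0.015 ]
shade [ 0.4026 -0.3273  0.3   ]
or fr [ 0.3067 -0.2889  0.09  ]
or l [ 0.2765 -0.0828  0.06  ]
or t [ 0.3917 -0.2122  0.064 ]
```

The riser is skewed about -8.7° with its front origin near (0.697, -0.004). The organizer is centred near (0.529, 0.040) and heads about 120°, so it needs roughly 128° of clockwise turn. There is 172 mm from its centre to the riser and its half-diagonal is 108 mm, so it can turn on the spot. First I move above the back face near back_right and shut the jaws.

```bash
cat >> h.py <<'E'
def tool():
    s=observe();r=R.from_quat(s['ee_rot']).as_matrix()
    return s['eef_pos'],r
def state():
    s=observe();p,r=tool()
    print('t %.2f tip %s yhead %.1f F %s grip %.2f q6 %.2f tilt %.3f'%(s['time_s'],np.round(p+.078*r[:,2],4),np.degrees(np.arctan2(r[1,1],r[0,1])),np.round(s['force'],1),s['grip_width'],s['q'][5],r[2,2]))
RA=np.radians(-8.7);RO=np.array([.6968,-.0045])
def org(c,h): # returns fn org->world xy
    a=np.radians(h);M=np.array([[np.cos(a),-np.sin(a)],[np.sin(a),np.cos(a)]]);return lambda x,y:np.array(c)+M@[x,y]
def go(*pts):
    """pts: (x,y,tipz,yhead or None); prints spin then shift in tool axes(cm), from present pose"""
    p,r=tool();tip=p+.078*r[:,2];yh=np.degrees(np.arctan2(r[1,1],r[0,1]))
    for q in pts:
        nh=yh if q[3] is None else q[3]
        sp=(yh-nh+180)%360-180;yh=nh
        a=np.radians(yh);Y=np.array([np.cos(a),np.sin(a)]);X=np.array([-np.sin(a),np.cos(a)])
        d=np.array(q[:3])-tip;tip=np.array(q[:3])
        print('spin %.3f rad then shift x %.2f y %.2f z %.2f'%(np.radians(sp),100*d[:2]@X,100*d[:2]@Y,-100*d[2]))
E
python3 - <<'E'
from h import *
state()
o=org((.529,.040),120)
a=o(.060+.03,-.072)
print(a);go((*a,.214,None),(*a,.214,-60),(*a,.025,-60))
E
python3 -m pendant '[[-2,3.4,0,0,0],[-2,3.4,0,0,0],[-2,3.4,0,0,0],[-2,3.4,0,0,0],[-2,3.4,0,0,0],[-2,3.4,0,0,0],[-2,3.4,0,0,0],[-2,3.4,0,0,0],[-2,3.4,0,0,0],[-2,3.4,0,0,0],[-2,3.4,0,0,0],[-2,3.4,0,0,0],[-2,3.4,0,0,0],[0,0,0,0.12,0],[0,0,0,0.12,0],[0,0,0,0.12,0],[0,0,0,0.12,0],[0,0,0,0.12,0],[0,0,0,0.04,0]]'
python3 - <<'E'
from h import *
state()
o=org((.529,.040),120)
a=o(.060+.03,-.072)
go((*a,.214,-60),(*a,.025,-60))
cv2.imwrite('pics/s1.png',capture('scene')[:,:,::-1])
cv2.imwrite('pics/t1.png',capture('top')[:,:,::-1])
E
```

```text
t 0.15 tip [0.2483 0.5733 0.2138] yhead -23.4 F [-0.1  0.4 -0.4] grip 1.00 q6 -0.10 tilt -1.000
[0.54635383 0.15394229]
spin 0.000 rad then shift x -26.63 y 44.02 z -0.02
spin 0.638 rad then shift x 0.00 y 0.00 z -0.00
spin 0.000 rad then shift x 0.00 y 0.00 z 18.90
time_s: 2.05
eef_pos: [0.5506, 0.1592, 0.292]
ee_rot: [0.967, 0.256, -0.0, -0.0]
force: [-0.1, -0.3, -0.9]
grip_width: 0.006
t 2.05 tip [0.5505 0.1592 0.214 ] yhead -60.4 F [-0.1 -0.3 -0.9] grip 0.01 q6 -0.34 tilt -1.000
spin -0.006 rad then shift x -0.62 y 0.24 z -0.00
spin 0.000 rad then shift x 0.00 y 0.00 z 18.90
```

View pics/s1.png

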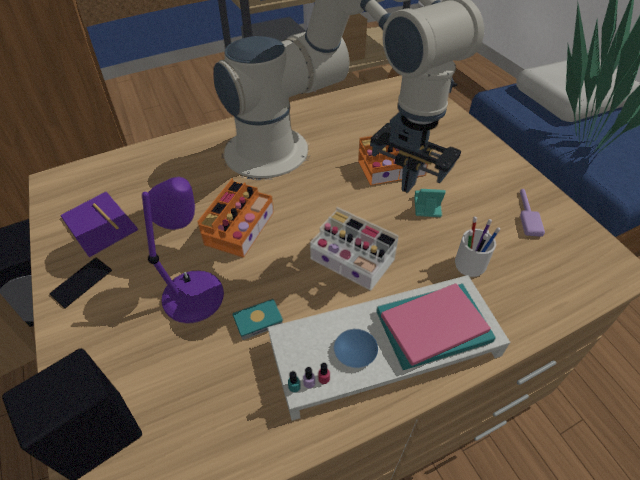

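View pics/t1.png

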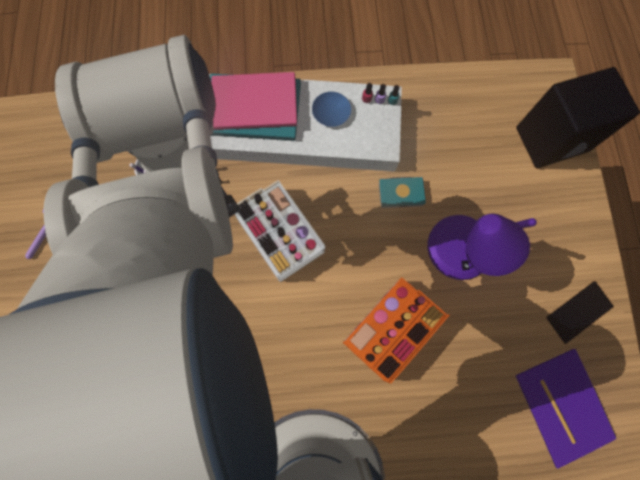

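Both views confirm the organizer untouched at (355,247) in the scene view, with the shut fingers off its left rear. The scene camera stays unobstructed. I descend and make the first corner push along an arc.

```bash
python3 -m pendant '[[-0.6,0.1,4.5,0,0],[0,0,4.5,0,0],[0,0,4.5,0,0],[0,0,4.5,0,0],[0,0,0.9,0,0],[0,0.6,0,0,0],[0,0.6,0,0,0],[0,0.6,0,0.045,0],[0,0.6,0,0.045,0],[0,0.6,0,0.045,0],[0,0.6,0,0.045,0],[0,0.6,0,0.045,0],[0,0.6,0,0.045,0],[0,0.6,0,0.045,0],[0,0.6,0,0.045,0],[0,0.6,0,0.045,0],[0,0.6,0,0.045,0],[0,0,0,0,0]]'
python3 - <<'E'
from h import *
state()
im=capture('scene')[:,:,::-1];cv2.imwrite('pics/s2.png',cv2.resize(im[150:350,250:480],None,fx=3,fy=3,interpolation=2))
E
```

```text
time_s: 3.95
eef_pos: [0.5722, 0.0877, 0.1057]
ee_rot: [0.999, 0.035, 0.002, 0.0]
force: [1.4, 0.6, -0.9]
grip_width: 0.002
t 3.95 tip [0.5725 0.0877 0.0277] yhead -86.0 F [ 1.4  0.6 -0.9] grip 0.00 q6 -0.02 tilt -1.000
```

View pics/s2.png

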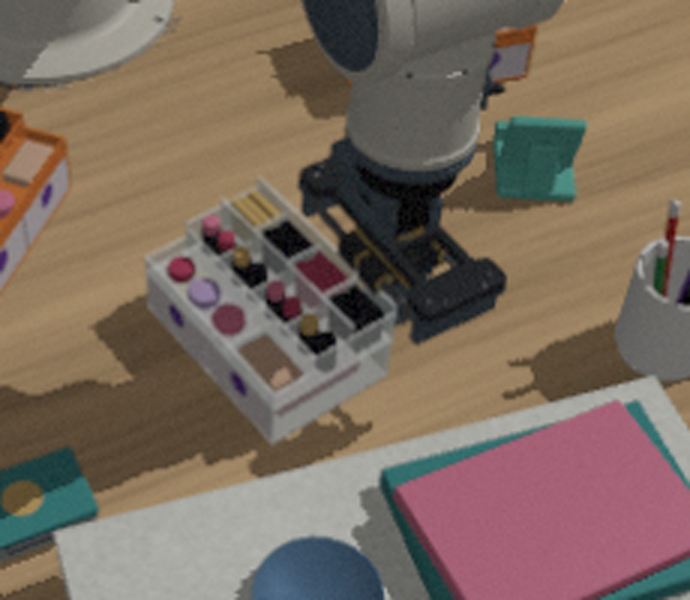

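```bash
cat >> h.py <<'E'
ORG={'FL':(-.06,.09),'FR':(-.06,-.09),'BR':(.06,-.09),'BL':(.06,.09)}
ZT={'b':0,'f':.064,'k':.09}
def fit(cam,d,sc,off,s=None):
    """d: {'FLb':(zoom px)}; 3rd letter b bottom z0, k back-top .09, w .048"""
    A=[];B=[]
    for k,v in d.items():
        z={'b':0,'k':.09,'w':.048,'f':.064}[k[2]]
        A.append(ORG[k[:2]]);B.append(plane(cam,(off[0]+v[0]/sc,off[1]+v[1]/sc),z,s)[:2])
    A=np.array(A);B=np.array(B);a0=A.mean(0);b0=B.mean(0)
    a=A-a0;b=B-b0
    th=np.arctan2((a[:,0]*b[:,1]-a[:,1]*b[:,0]).sum(),(a*b).sum())
    M=np.array([[np.cos(th),-np.sin(th)],[np.sin(th),np.cos(th)]])
    c=b0-M@a0
    print('c',np.round(c,4),'h %.1f'%np.degrees(th),'resid mm',dict(zip(d,np.round(1000*(b-(M@a.T).T),1).tolist())))
    h=np.degrees(th);o=org(c,h)
    rx=np.array([np.cos(RA),np.sin(RA)])
    print('gaps to riser mm',{k:round(1000*float((RO-o(*ORG[k]))@rx),1) for k in ORG},'askew %.1f'%((h+8.7+180)%360-180))
    return c,h
E
python3 - <<'E'
from h import *
c,h=fit('scene',{'FLb':(147,307),'FRb':(275,443),'BRb':(389,374)},3,(250,150))
o=org(c,h)
b=o(.06,-.07);print(b)
E
```

```text
c [0.5263 0.001 ] h 100.7 resid mm {'FLb': [-0.1, -0.5], 'FRb': [-0.6, 0.5], 'BRb': [0.7, -0.0]}
gaps to riser mm {'FL': 234.3, 'FR': 64.6, 'BR': 104.5, 'BL': 274.2} askew 109.4
[0.5838984  0.07301809]
```

```bash
python3 - <<'E'
from h import *
o=org((.5263,.001),100.7);yh=-79.3
p,r=tool()
b=o(.06+.03,-.058);a=o(-.06-.032,.086);print(a)
go((*b,.0277,None),(*b,.13,yh),(*a,.13,yh),(*a,.025,yh))
E
```

```text
[ 0.45887663 -0.10536771]
spin 0.000 rad then shift x -0.46 y -1.26 z -0.04
spin -0.114 rad then shift x 0.00 y 0.00 z -10.23
spin 0.000 rad then shift x -14.40 y 18.20 z -0.00
spin 0.000 rad then shift x 0.00 y 0.00 z 10.50
```

```bash
python3 -m pendant '[[0,-1.4,0,0,0],[0,0,-3.5,-0.05,0],[0,0,-3.5,-0.06,0],[0,0,-3.3,0,0],[-2.9,3.65,0,0,0],[-2.9,3.65,0,0,0],[-2.9,3.65,0,0,0],[-2.9,3.65,0,0,0],[-3.2,3.7,0,0,0],[0,0,3.5,0,0],[0,0,3.5,0,0],[0,0,3.5,0,0],[0,-0.6,0,0,0]]'
python3 - <<'E'
from h import *
state()
im=capture('scene')[:,:,::-1];cv2.imwrite('pics/s3.png',cv2.resize(im[150:350,250:480],None,fx=3,fy=3,interpolation=2))
o=org((.5263,.001),100.7);a=o(-.06-.02,.086);go((*a,.025,-79.3))
E
```

```text
time_s: 5.3
eef_pos: [0.455, -0.0977, 0.0988]
ee_rot: [0.996, 0.091, -0.002, -0.001]
force: [0.8, 0.2, 1.2]
grip_width: 0.005
t 5.30 tip [ 0.4547 -0.0976  0.0208] yhead -79.5 F [0.8 0.2 1.2] grip 0.01 q6 -0.52 tilt -1.000
spin -0.004 rad then shift x 0.23 y -0.27 z -0.24
```

View pics/s3.png

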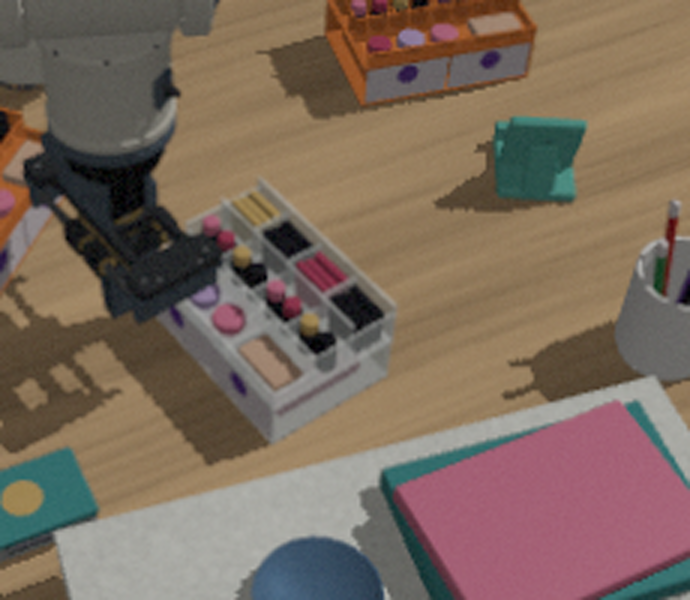

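```bash
python3 -m pendant '[[0.2,-0.3,-0.4,0,0],[0,-0.5,0,0,0],[0,-0.6,0,0.03,0],[0,-0.6,0,0.04,0],[0,-0.6,0,0.04,0],[0,-0.6,0,0.045,0],[0,-0.6,0,0.045,0],[0,-0.6,0,0.045,0],[0,-0.6,0,0.045,0],[0,-0.6,0,0.045,0],[0,-0.6,0,0.045,0],[0,-0.6,0,0.045,0],[0,-0.6,0,0.045,0],[0,-0.6,0,0.045,0],[0,0,0,0,0]]'
python3 - <<'E'
from h import *
state()
im=capture('scene')[:,:,::-1];cv2.imwrite('pics/s4.png',cv2.resize(im[150:350,250:480],None,fx=3,fy=3,interpolation=2))
E
```

```text
time_s: 6.85
eef_pos: [0.4603, -0.0183, 0.1066]
ee_rot: [0.986, -0.166, 0.001, -0.0]
force: [0.3, -0.1, 0.5]
grip_width: 0.004
t 6.85 tip [ 0.4605 -0.0183  0.0286] yhead -109.1 F [ 0.3 -0.1  0.5] grip 0.00 q6 0.16 tilt -1.000
```

View pics/s4.png

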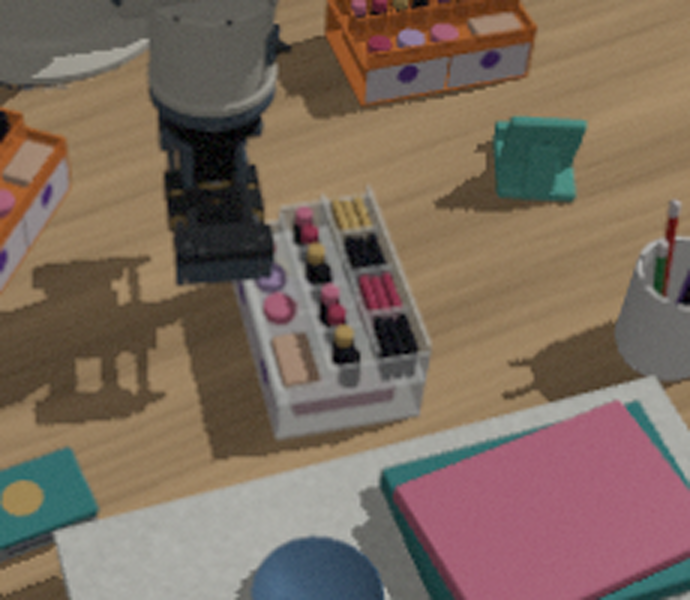

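```bash
python3 - <<'E'
from h import *
c,h=fit('scene',{'FRb':(279,440),'BRb':(420,413),'BLk':(370,188),'BRk':(430,345)},3,(250,150))
o=org(c,h);p,r=tool();a=np.radians(h);M=np.array([[np.cos(a),-np.sin(a)],[np.sin(a),np.cos(a)]])
t=p+.078*r[:,2];print('tip in org',M.T@(t[:2]-c))
yh=h-180;d=M.T@(t[:2]-c)
b=o(-.06-.03,d[1]);a=o(.06+.032,-.088)
go((*b,.0277,None),(*b,.13,yh),(*a,.13,yh),(*a,.025,yh))
E
```

```text
c [0.551  0.0415] h 76.1 resid mm {'FRb': [0.1, 1.9], 'BRb': [-2.5, 1.1], 'BLk': [3.9, -1.2], 'BRk': [-1.5, -1.8]}
gaps to riser mm {'FL': 246.1, 'FR': 66.9, 'BR': 55.9, 'BL': 235.2} askew 84.8
tip in org [-0.08018633  0.0734241 ]
spin 0.000 rad then shift x 0.09 y 0.98 z 0.07
spin -0.088 rad then shift x 0.00 y 0.00 z -10.23
spin 0.000 rad then shift x 16.14 y -18.20 z -0.00
spin 0.000 rad then shift x 0.00 y 0.00 z 10.50
```

```bash
python3 -m pendant '[[0,1.2,0,0,0],[0,0,-3.5,-0.04,0],[0,0,-3.5,-0.05,0],[0,0,-3.2,0,0],[3.2,-3.65,0,0,0],[3.2,-3.65,0,0,0],[3.2,-3.65,0,0,0],[3.2,-3.65,0,0,0],[3.3,-3.8,0,0,0],[0,0,0,0,0],[0,0,3.2,0,0],[0,0,3.2,0,0],[0,0,2.8,0,0],[0,0,0,0,0]]'
python3 - <<'E'
from h import *
state()
im=capture('scene')[:,:,::-1];cv2.imwrite('pics/s5.png',cv2.resize(im[150:350,250:480],None,fx=3,fy=3,interpolation=2))
o=org((.551,.0415),76.1);a=o(.06+.022,-.086);go((*a,.035,-103.9))
E
```

```text
time_s: 8.3
eef_pos: [0.6538, 0.1078, 0.1121]
ee_rot: [0.993, -0.121, -0.003, 0.001]
force: [0.1, -0.3, 0.0]
grip_width: 0.007
t 8.30 tip [0.6533 0.1078 0.0341] yhead -103.9 F [ 0.1 -0.3  0. ] grip 0.01 q6 0.32 tilt -1.000
spin -0.000 rad then shift x 0.13 y 0.76 z 0.13
```

View pics/s5.png

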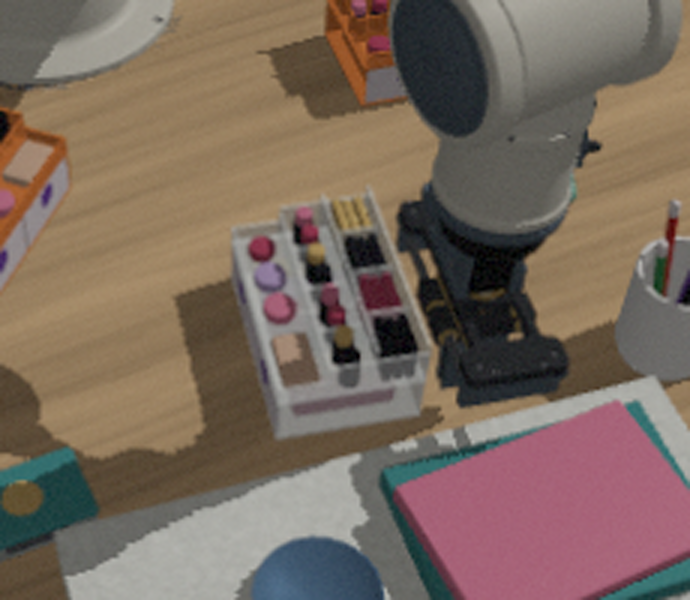

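```bash
python3 -m pendant '[[0.1,0.5,0,0,0],[0,0.6,0,0.02,0],[0,0.6,0,0.04,0],[0,0.6,0,0.04,0],[0,0.6,0,0.04,0],[0,0.6,0,0.04,0],[0,0.6,0,0.04,0],[0,0.6,0,0.04,0],[0,0.6,0,0.04,0],[0,0.6,0,0.04,0],[0,0.6,0,0.04,0],[0,0.6,0,0.04,0],[0,0.6,0,0.04,0],[0,0.6,0,0.04,0],[0,0.6,0,0.04,0],[0,0,0,0,0]]'
python3 - <<'E'
from h import *
state()
im=capture('scene')[:,:,::-1];cv2.imwrite('pics/s6.png',cv2.resize(im[150:350,250:480],None,fx=3,fy=3,interpolation=2))
E
```

```text
time_s: 9.95
eef_pos: [0.6179, 0.0297, 0.1169]
ee_rot: [0.924, -0.383, 0.001, -0.0]
force: [1.7, -3.0, 1.7]
grip_width: 0.007
t 9.95 tip [0.6182 0.0296 0.0389] yhead -135.0 F [ 1.7 -3.   1.7] grip 0.01 q6 0.74 tilt -1.000
```

View pics/s6.png

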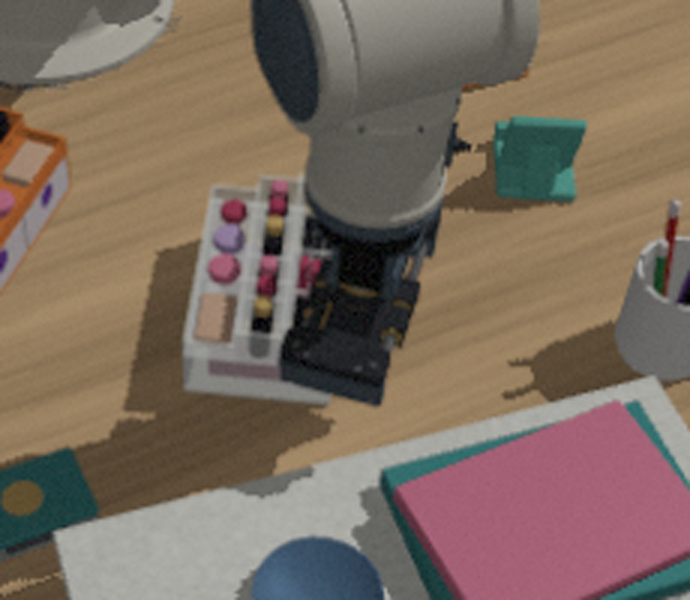

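```bash
python3 - <<'E'
from h import *
c,h=fit('scene',{'FRb':(185,390),'BRb':(328,404),'FLf':(212,186)},3,(250,150))
o=org(c,h);p,r=tool();a=np.radians(h);M=np.array([[np.cos(a),-np.sin(a)],[np.sin(a),np.cos(a)]])
t=p+.078*r[:,2];d=M.T@(t[:2]-c);print('tip in org',d)
yh=h-180
b=o(.06+.03,d[1]);a=o(-.06-.03,.084);print(a)
go((*b,.0389,None),(*b,.13,yh),(*a,.13,yh),(*a,.025,yh))
E
```

```text
c [0.5031 0.0147] h 57.3 resid mm {'FRb': [-0.8, 1.2], 'BRb': [-1.7, -0.5], 'FLf': [2.5, -0.7]}
gaps to riser mm {'FL': 301.0, 'FR': 136.6, 'BR': 87.8, 'BL': 252.2} askew 66.0
tip in org [ 0.07495583 -0.08861044]
[ 0.3837614  -0.01558695]
spin 0.000 rad then shift x -0.32 y -1.47 z -0.02
spin -0.212 rad then shift x 0.00 y 0.00 z -9.11
spin 0.000 rad then shift x -17.26 y 18.00 z -0.00
spin 0.000 rad then shift x 0.00 y 0.00 z 10.50
```

```bash
python3 - <<'E'
from h import *
o=org((.5031,.0147),57.3);yh=-122.7
b=o(.06+.03,-.0886);a=o(-.06-.03,.072);print(a)
go((*b,.0389,None),(*b,.13,yh-26),(*a,.13,yh-26),(*a,.03,yh-26))
E
```

```text
[ 0.39388959 -0.02213867]
spin 0.000 rad then shift x -0.32 y -1.47 z -0.02
spin 0.241 rad then shift x 0.00 y 0.00 z -9.11
spin 0.000 rad then shift x -6.54 y 23.22 z -0.00
spin 0.000 rad then shift x 0.00 y 0.00 z 10.00
```

```bash
python3 -m pendant '[[-0.3,-1.5,0,0,0],[0,0,-3.2,0.12,0],[0,0,-3.2,0.12,0],[0,0,-3.0,0,0],[-1.1,3.9,0,0,0],[-1.1,3.9,0,0,0],[-1.1,3.9,0,0,0],[-1.1,3.9,0,0,0],[-1.1,3.9,0,0,0],[-1.1,3.9,0,0,0],[0,0,0,0,0],[0,0,3.3,0,0],[0,0,3.3,0,0],[0,0,3.2,0,0],[0,0,0,0,0]]'
python3 - <<'E'
from h import *
state()
im=capture('scene')[:,:,::-1];cv2.imwrite('pics/s7.png',cv2.resize(im[150:350,250:480],None,fx=3,fy=3,interpolation=2))
E
```

```text
time_s: 11.5
eef_pos: [0.3911, -0.0214, 0.1089]
ee_rot: [0.872, -0.489, -0.002, 0.001]
force: [0.0, 0.2, -0.4]
grip_width: 0.005
t 11.50 tip [ 0.3907 -0.0214  0.0309] yhead -148.6 F [ 0.   0.2 -0.4] grip 0.00 q6 0.81 tilt -1.000
```

View pics/s7.png

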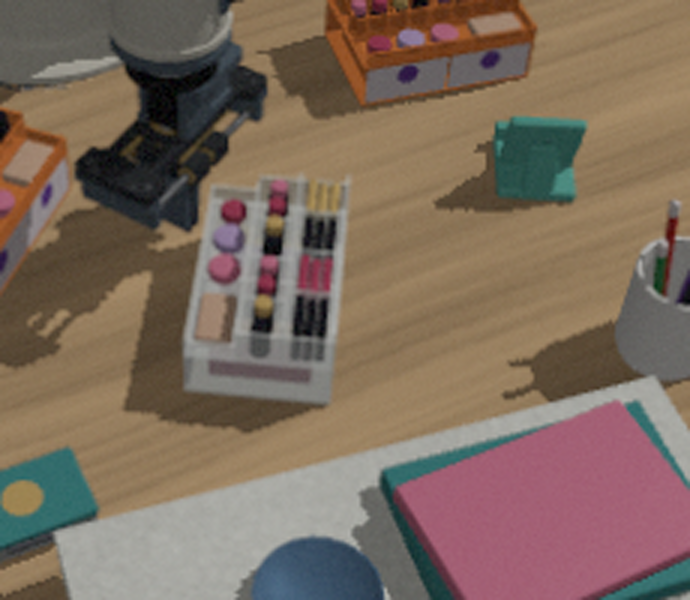

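```bash
python3 -m pendant '[[-0.26,-0.54,0,0,0],[-0.26,-0.54,0,0,0],[-0.26,-0.54,0,0,0],[-0.26,-0.54,0,0,0],[-0.26,-0.54,0,0,0],[-0.26,-0.54,0,0,0],[-0.26,-0.54,0,0,0],[-0.26,-0.54,0,0,0],[-0.26,-0.54,0,0,0],[-0.26,-0.54,0,0,0],[-0.26,-0.54,0,0,0],[0,0,0,0,0]]'
python3 - <<'E'
from h import *
state()
im=capture('scene')[:,:,::-1];cv2.imwrite('pics/s8.png',cv2.resize(im[150:350,250:480],None,fx=3,fy=3,interpolation=2))
E
```

```text
time_s: 12.75
eef_pos: [0.4278, 0.0341, 0.1119]
ee_rot: [0.872, -0.489, 0.0, -0.0]
force: [-1.4, -0.4, 0.2]
grip_width: 0.004
t 12.75 tip [0.4279 0.0341 0.0339] yhead -148.6 F [-1.4 -0.4  0.2] grip 0.00 q6 0.96 tilt -1.000
```

View pics/s8.png

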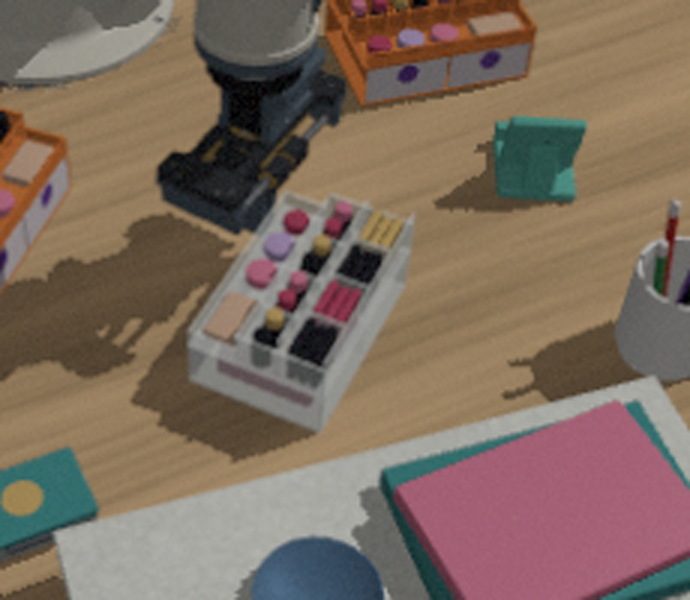

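```bash
python3 - <<'E'
from h import *
c,h=fit('scene',{'FRb':(190,380),'BRb':(320,432),'BLb':(406,282)},3,(250,150))
o=org(c,h);p,r=tool();a=np.radians(h);M=np.array([[np.cos(a),-np.sin(a)],[np.sin(a),np.cos(a)]])
t=p+.078*r[:,2];d=M.T@(t[:2]-c);print('tip in org',d)
yh=h-180
a=o(.06+.03,-.072);print(a)
q=t[:2]-.02*np.array([np.cos(np.radians(57)),np.sin(np.radians(57))])
go((*q,.034,None),(*q,.13,yh-26),(*a,.13,yh-26),(*a,.034,yh-26))
E
```

```text
c [0.5294 0.0329] h 37.6 resid mm {'FRb': [1.0, -0.1], 'BRb': [-0.5, -1.4], 'BLb': [-0.6, 1.5]}
gaps to riser mm {'FL': 277.6, 'FR': 147.4, 'BR': 64.6, 'BL': 194.8} askew 46.3
tip in org [-0.079668    0.06268143]
[0.6446669  0.03081142]
spin 0.000 rad then shift x 0.86 y 1.80 z -0.02
spin 0.346 rad then shift x 0.00 y 0.00 z -9.60
spin 0.000 rad then shift x 3.24 y -22.56 z -0.00
spin 0.000 rad then shift x 0.00 y 0.00 z 9.60
```

```bash
python3 -m pendant '[[0.8,1.8,0,0,0],[0,0,-3.3,0.12,0],[0,0,-3.3,0.12,0],[0,0,-3.0,0.11,0],[0.53,-3.75,0,0,0],[0.53,-3.75,0,0,0],[0.53,-3.75,0,0,0],[0.53,-3.75,0,0,0],[0.53,-3.75,0,0,0],[0.53,-3.75,0,0,0],[0,0,0,0,0],[0,0,3.2,0,0],[0,0,3.2,0,0],[0,0,3.1,0,0],[0,0,0,0,0]]'
python3 - <<'E'
from h import *
state()
im=capture('scene')[:,:,::-1];cv2.imwrite('pics/s9.png',cv2.resize(im[150:350,250:480],None,fx=3,fy=3,interpolation=2))
o=org((.5294,.0329),37.6);a=o(.06+.03,-.072);go((*a,.034,None))
E
```

```text
time_s: 14.3
eef_pos: [0.6409, 0.0302, 0.1091]
ee_rot: [0.773, -0.634, -0.002, 0.002]
force: [-0.6, -0.0, -0.0]
grip_width: 0.005
t 14.30 tip [0.6404 0.0303 0.0311] yhead -168.7 F [-0.6 -0.  -0. ] grip 0.01 q6 1.33 tilt -1.000
spin 0.000 rad then shift x 0.00 y -0.28 z -0.06
```

View pics/s9.png

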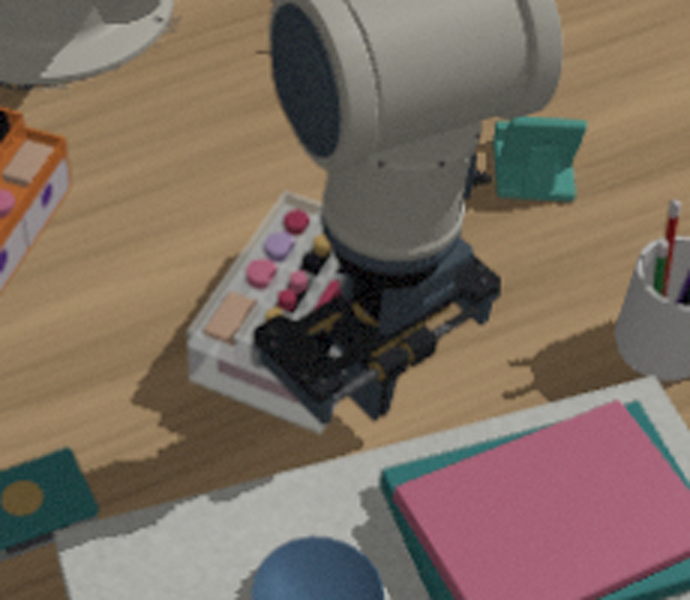

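```bash
python3 -m pendant '[[0.26,0.54,0,0,0],[0.26,0.54,0,0,0],[0.26,0.54,0,0,0],[0.26,0.54,0,0,0],[0.26,0.54,0,0,0],[0.26,0.54,0,0,0],[0.26,0.54,0,0,0],[0.26,0.54,0,0,0],[0.26,0.54,0,0,0],[0.26,0.54,0,0,0],[0.26,0.54,0,0,0],[0,0,0,0,0],[-0.8,-1.6,0,0,0],[0,0,-3.5,0,0],[0,0,-3.5,0,0],[0,0,-3.0,0,0]]'
python3 - <<'E'
from h import *
state()
im=capture('scene')[:,:,::-1];cv2.imwrite('pics/s10.png',cv2.resize(im[150:350,250:480],None,fx=3,fy=3,interpolation=2))
E
```

```text
time_s: 15.95
eef_pos: [0.6041, 0.0015, 0.214]
ee_rot: [0.773, -0.634, -0.0, 0.0]
force: [0.8, -0.2, 0.3]
grip_width: 0.004
t 15.95 tip [0.6041 0.0015 0.136 ] yhead -168.7 F [ 0.8 -0.2  0.3] grip 0.00 q6 1.28 tilt -1.000
```

View pics/s10.png

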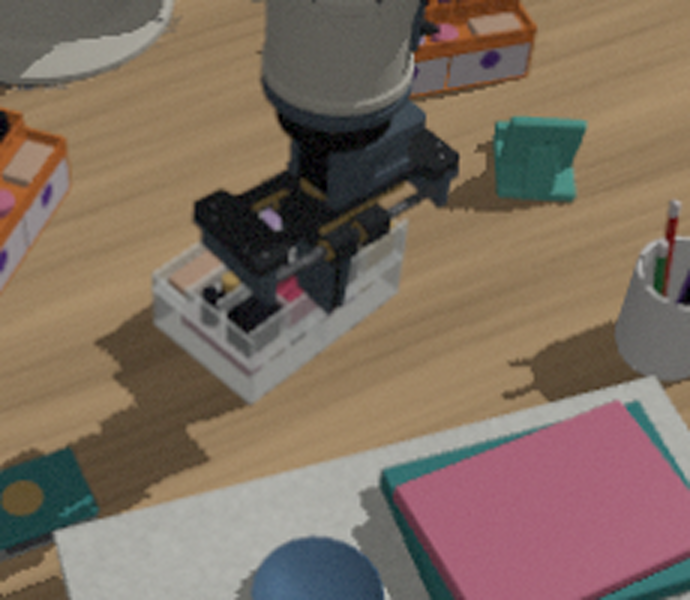

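```bash
python3 - <<'E'
from h import *
c,h=fit('scene',{'FRb':(156,322),'BRb':(251,403),'BLb':(402,294)},3,(250,150))
o=org(c,h);p,r=tool();t=p+.078*r[:,2]
yh=h-180
a=o(-.06-.03,.072);print(a)
go((*a,.136,yh-26),(*a,.03,yh-26))
E
```

```text
c [0.4994 0.0287] h 16.4 resid mm {'FRb': [0.7, -0.4], 'BRb': [-1.2, 0.6], 'BLb': [0.5, -0.1]}
gaps to riser mm {'FL': 292.6, 'FR': 216.3, 'BR': 107.6, 'BL': 183.9} askew 25.1
[0.39277573 0.07241679]
spin 0.366 rad then shift x -3.44 y 22.24 z 0.47
spin 0.000 rad then shift x 0.00 y 0.00 z 10.60
```

```bash
python3 -m pendant '[[0,0,0,0.12,0],[0,0,0,0.12,0],[0,0,0,0.125,0],[-0.57,3.7,0,0,0],[-0.57,3.7,0,0,0],[-0.57,3.7,0,0,0],[-0.57,3.7,0,0,0],[-0.57,3.7,0,0,0],[-0.57,3.7,0,0,0],[0,0,0.5,0,0],[0,0,3.4,0,0],[0,0,3.4,0,0],[0,0,3.2,0,0],[0,0,0,0,0]]'
python3 - <<'E'
from h import *
state()
im=capture('scene')[:,:,::-1];cv2.imwrite('pics/s11.png',cv2.resize(im[150:350,250:480],None,fx=3,fy=3,interpolation=2))
o=org((.4994,.0287),16.4);a=o(-.06-.03,.072);go((*a,.03,None))
E
```

```text
time_s: 17.4
eef_pos: [0.39, 0.0719, 0.1048]
ee_rot: [-0.645, 0.764, 0.002, -0.002]
force: [-0.7, 0.0, -0.6]
grip_width: 0.005
t 17.40 tip [0.3896 0.0719 0.0268] yhead 170.4 F [-0.7  0.  -0.6] grip 0.00 q6 1.77 tilt -1.000
spin 0.000 rad then shift x -0.08 y -0.25 z -0.16
```

View pics/s11.png

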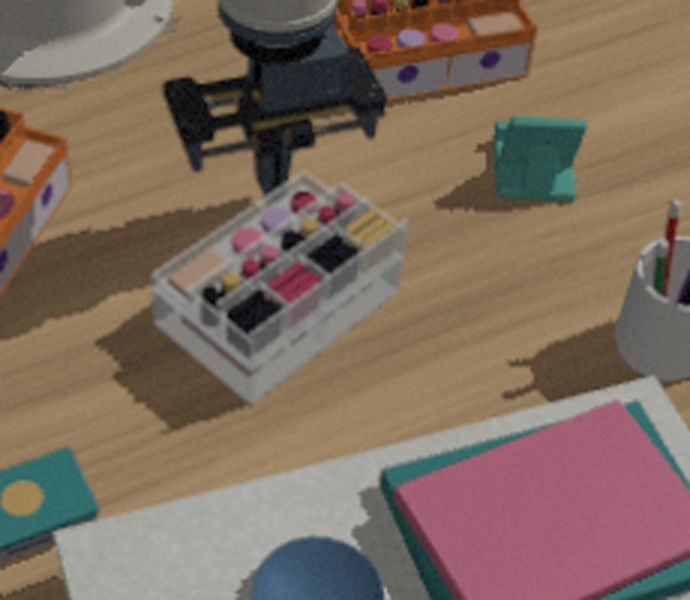

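```bash
python3 -m pendant '[[-0.26,-0.54,-0.2,0,0],[-0.26,-0.54,0,0,0],[-0.26,-0.54,0,0,0],[-0.26,-0.54,0,0,0],[-0.26,-0.54,0,0,0],[-0.26,-0.54,0,0,0],[-0.26,-0.54,0,0,0],[-0.26,-0.54,0,0,0],[-0.26,-0.54,0,0,0],[-0.26,-0.54,0,0,0],[-0.26,-0.54,0,0,0],[-0.26,-0.54,0,0,0],[-0.26,-0.54,0,0,0],[0,0,0,0,0]]'
python3 - <<'E'
from h import *
state()
im=capture('scene')[:,:,::-1];cv2.imwrite('pics/s12.png',cv2.resize(im[150:350,250:480],None,fx=3,fy=3,interpolation=2))
E
```

```text
time_s: 18.85
eef_pos: [0.4676, 0.0941, 0.1102]
ee_rot: [-0.646, 0.764, -0.001, 0.001]
force: [0.4, -0.0, 0.8]
grip_width: 0.003
t 18.85 tip [0.4678 0.0941 0.0322] yhead 170.4 F [ 0.4 -0.   0.8] grip 0.00 q6 1.81 tilt -1.000
```

View pics/s12.png

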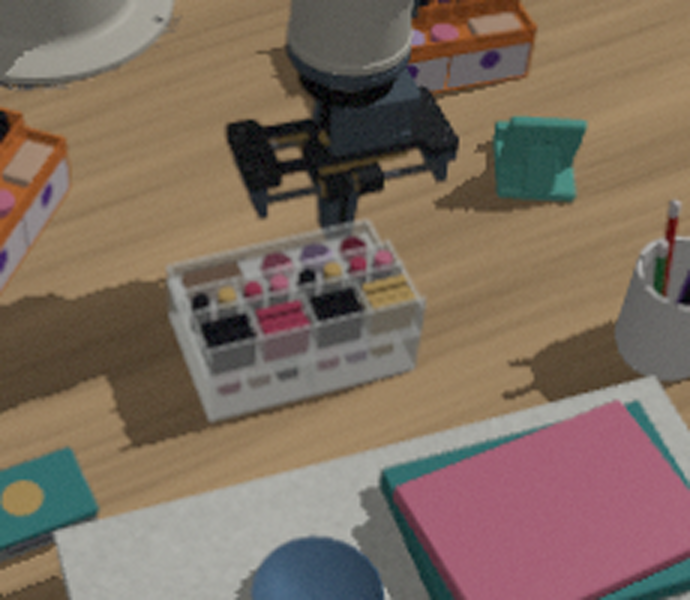

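```bash
python3 - <<'E'
from h import *
c,h=fit('scene',{'BRb':(211,421),'BLb':(417,370)},3,(250,150))
o=org(c,h);p,r=tool();t=p+.078*r[:,2]
yh=h-180
# refine riser front top edge in scene: points on zoom
for q in [(57,530),(655,378)]: print(plane('scene',(250+q[0]/3,150+q[1]/3),.06))
im=capture('top')[:,:,::-1];cv2.imwrite('pics/t12.png',cv2.resize(im[130:290,170:430],None,fx=3,fy=3,interpolation=2))
E
```

```text
c [0.5378 0.0204] h -8.8 resid mm {'BRb': [0.0, 0.3], 'BLb': [-0.0, -0.3]}
gaps to riser mm {'FL': 220.8, 'FR': 221.0, 'BR': 101.0, 'BL': 100.8} askew -0.1
[ 0.66279787 -0.23583541  0.06      ]
[0.73780838 0.23427073 0.06      ]
```

View pics/t12.png

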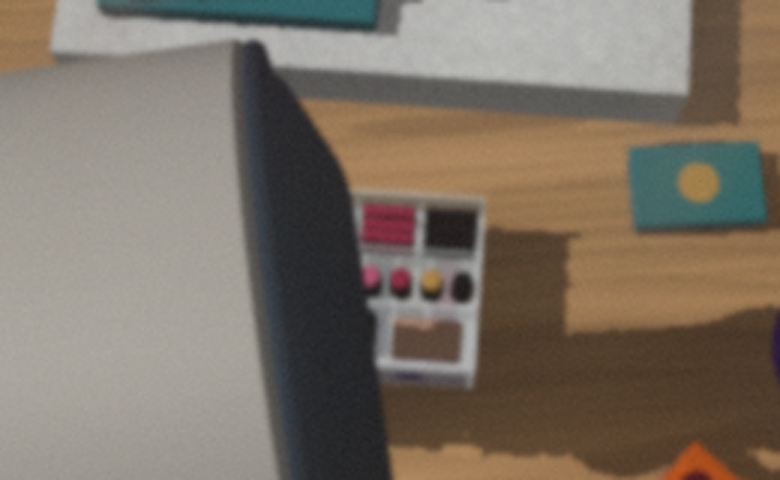

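Askew is now about 0°, with the back about 101 mm from the riser and centred along it. I back off, open the jaws for two-fingertip contact, and centre on the front face.

```bash
python3 - <<'E'
from h import *
p,r=tool();t=p+.078*r[:,2]
o=org((.5378,.0204),-8.8)
a=o(-.06-.04,0.0);print(a)
go((*a,.032,171.2))
E
python3 -m pendant '[[0,1.2,0,-0.014,0],[0,1.2,0,0,0],[0,0,0,0,1],[0,0,0,0,1]]'
python3 - <<'E'
from h import *
state()
o=org((.5378,.0204),-8.8)
a=o(-.06-.04,0.0)
go((*a,.032,171.2))
E
```

```text
[0.43897716 0.03569858]
spin -0.013 rad then shift x 6.18 y 1.89 z -0.01
time_s: 19.35
eef_pos: [0.4421, 0.0977, 0.1093]
ee_rot: [-0.651, 0.759, 0.0, -0.0]
force: [-0.2, -0.3, 0.6]
grip_width: 0.152
t 19.35 tip [0.4421 0.0977 0.0313] yhead 171.2 F [-0.2 -0.3  0.6] grip 0.15 q6 1.81 tilt -1.000
spin 0.001 rad then shift x 6.17 y -0.64 z -0.07
```

```bash
python3 -m pendant '[[2.0,0,0,0,1],[2.0,0,0,0,1],[2.2,0,0,0,1],[0,0,0,0,1],[0,0,0,0,1],[0,0,0,0,1],[0,-1.0,0,0,1],[0,-1.0,0,0,1],[0,-0.6,0,0,1],[0,-0.6,0,0,1],[0,-0.6,0,0,1],[0,-0.6,0,0,1],[0,0,0,0,1]]'
python3 - <<'E'
from h import *
state()
im=capture('scene')[:,:,::-1];cv2.imwrite('pics/s13.png',cv2.resize(im[150:350,250:480],None,fx=3,fy=3,interpolation=2))
E
```

```text
time_s: 20.65
eef_pos: [0.4771, 0.0295, 0.1091]
ee_rot: [-0.651, 0.759, -0.0, 0.0]
force: [-0.1, -0.5, 0.5]
grip_width: 1.002
t 20.65 tip [0.4772 0.0295 0.0311] yhead 171.2 F [-0.1 -0.5  0.5] grip 1.00 q6 1.66 tilt -1.000
```

View pics/s13.png

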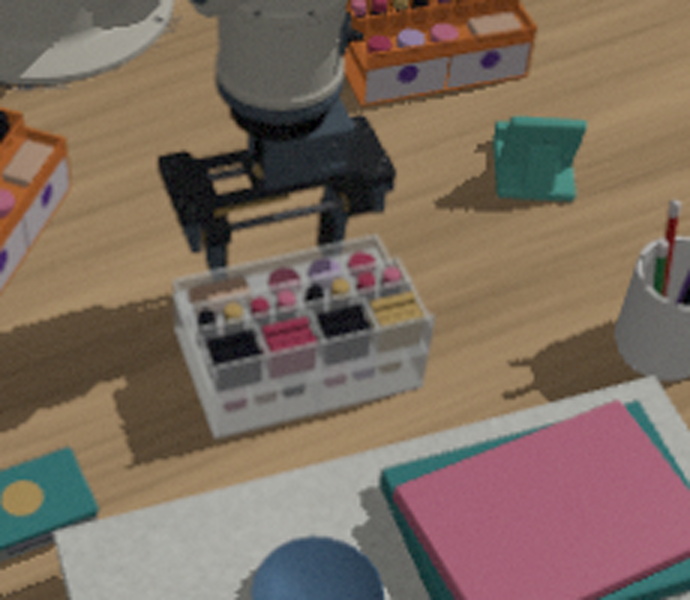

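```bash
python3 - <<'E'
from h import *
fit('scene',{'BRb':(219,439),'BLb':(424,387)},3,(250,150))
E
python3 -m pendant '[[0,-0.6,0,0,1],[0,-0.6,0,0,1],[0,-0.6,0,0,1],[0,-0.6,0,0,1],[0,-0.6,0,0,1],[0,-0.6,0,0,1],[0,-0.6,0,0,1],[0,-0.6,0,0,1],[0,-0.6,0,0,1],[0,-0.6,0,0,1],[0,-0.6,0,0,1],[0,0,0,0,1]]'
python3 - <<'E'
from h import *
state()
im=capture('scene')[:,:,::-1];cv2.imwrite('pics/s14.png',cv2.resize(im[150:350,250:480],None,fx=3,fy=3,interpolation=2))
E
```

```text
c [0.5562 0.0173] h -8.6 resid mm {'BRb': [0.2, 1.4], 'BLb': [-0.2, -1.4]}
gaps to riser mm {'FL': 202.5, 'FR': 202.1, 'BR': 82.1, 'BL': 82.5} askew 0.1
time_s: 21.9
eef_pos: [0.5419, 0.0195, 0.1091]
ee_rot: [-0.651, 0.759, 0.0, -0.0]
force: [-0.9, -1.1, 0.3]
grip_width: 1.0
t 21.90 tip [0.5419 0.0195 0.0311] yhead 171.2 F [-0.9 -1.1  0.3] grip 1.00 q6 1.65 tilt -1.000
```

View pics/s14.png

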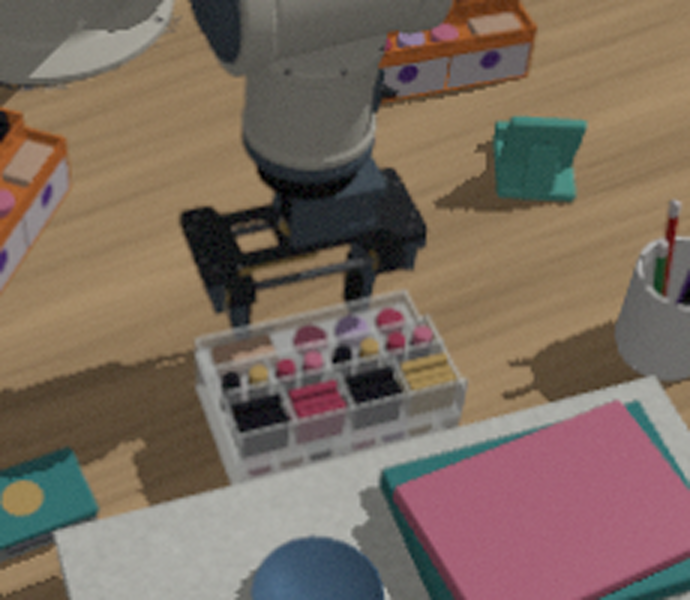

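```bash
python3 -m pendant '[[0,-0.4,0,0,1],[0,-0.4,0,0,1],[0,-0.3,0,0,1],[0,-0.2,0,0,1],[0,0,0,0,1]]' | grep force
python3 -m pendant '[[0,-0.2,0,0,1],[0,0,0,0,1]]' | grep -E 'force|pos'
python3 -m pendant '[[0,-0.2,0,0,1],[0,0,0,0,1]]' | grep -E 'force|pos'
```

```text
force: [-4.2, 0.6, 2.2]
eef_pos: [0.556, 0.0173, 0.1091]
force: [-4.4, 0.9, 1.5]
eef_pos: [0.5582, 0.017, 0.1091]
force: [-3.9, 1.0, -1.3]
```

```bash
for i in 1; do python3 -m pendant '[[0,-0.2,0,0,1],[0,0,0,0,1]]' | grep -E 'force|pos'; done
python3 -m pendant '[[0,-0.2,0,0,1],[0,0,0,0,1]]' | grep -E 'force|pos'
python3 - <<'E'
from h import *
state()
im=capture('scene')[:,:,::-1];cv2.imwrite('pics/s15.png',cv2.resize(im[210:350,290:450],None,fx=4.5,fy=4.5,interpolation=2))
E
```

```text
eef_pos: [0.5604, 0.0166, 0.1091]
force: [-3.6, 0.3, -2.1]
eef_pos: [0.5607, 0.0166, 0.1091]
force: [-13.8, 1.1, 9.6]
t 23.25 tip [0.5604 0.0166 0.0311] yhead 171.2 F [-13.8   1.1   9.6] grip 1.00 q6 1.65 tilt -1.000
```

View pics/s15.png

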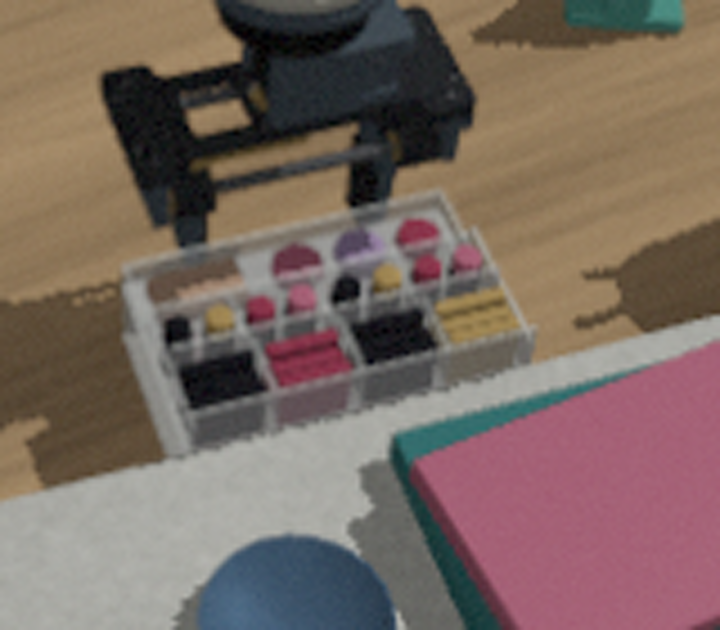

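```bash
python3 -m pendant '[[0,-0.1,0,0,1],[0,0,0,0,1],[0,0,0,0,1]]' | grep -E 'force|pos'
python3 -m pendant '[[0,-0.1,0,0,1],[0,0,0,0,1],[0,0,0,0,1]]' | grep -E 'force|pos'
python3 -c "
from h import *
print(observe()['moment']);state()"
```

```text
eef_pos: [0.5608, 0.0166, 0.109]
force: [-18.9, 4.6, 13.7]
eef_pos: [0.5609, 0.0165, 0.109]
force: [-24.1, 4.2, 18.5]
[0.51613294 3.71871482 0.02046328]
t 23.90 tip [0.5604 0.0166 0.031 ] yhead 171.2 F [-24.1   4.2  18.5] grip 0.99 q6 1.65 tilt -1.000
```

```bash
python3 -m pendant '[[0,0.3,0,0,1],[0,0.3,0,0,1],[0,1,0,0,1],[0,1.5,0,0,1],[0,0,0,0,0],[0,0,-4,0,0],[0,0,-4,0,0],[0,0,-4,0,0],[0,0,-4,0,0],[3,2,0,0,0],[4,2,0,0,0],[4,2,0,0,0],[4,2,0,0,0],[0,0,0,0,0]]'
python3 - <<'E'
from h import *
state()
im=capture('scene')[:,:,::-1];cv2.imwrite('pics/s16f.png',im);cv2.imwrite('pics/s16.png',cv2.resize(im[210:350,290:450],None,fx=4.5,fy=4.5,interpolation=2))
im=capture('top')[:,:,::-1];cv2.imwrite('pics/t16f.png',im);cv2.imwrite('pics/t16.png',cv2.resize(im[130:250,170:430],None,fx=3,fy=3,interpolation=2))
E
```

```text
time_s: 25.3
eef_pos: [0.4298, -0.1185, 0.2695]
ee_rot: [-0.649, 0.76, -0.0, -0.0]
force: [-0.1, -0.0, -0.1]
grip_width: 0.154
t 25.30 tip [ 0.4298 -0.1186  0.1915] yhead 171.0 F [-0.1 -0.  -0.1] grip 0.15 q6 1.33 tilt -1.000
```

View pics/t16f.png

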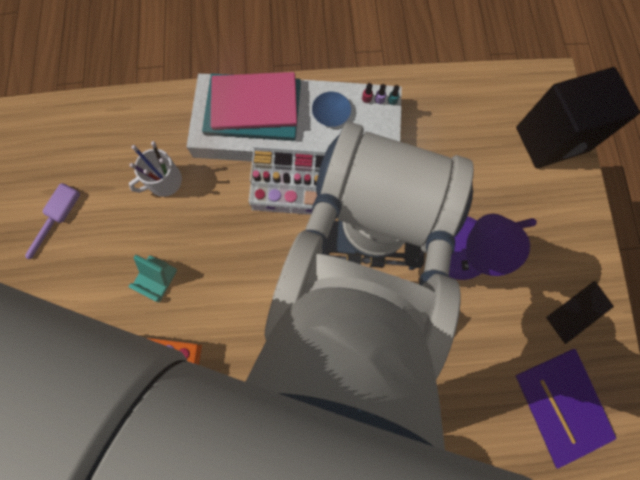

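View pics/s16.png

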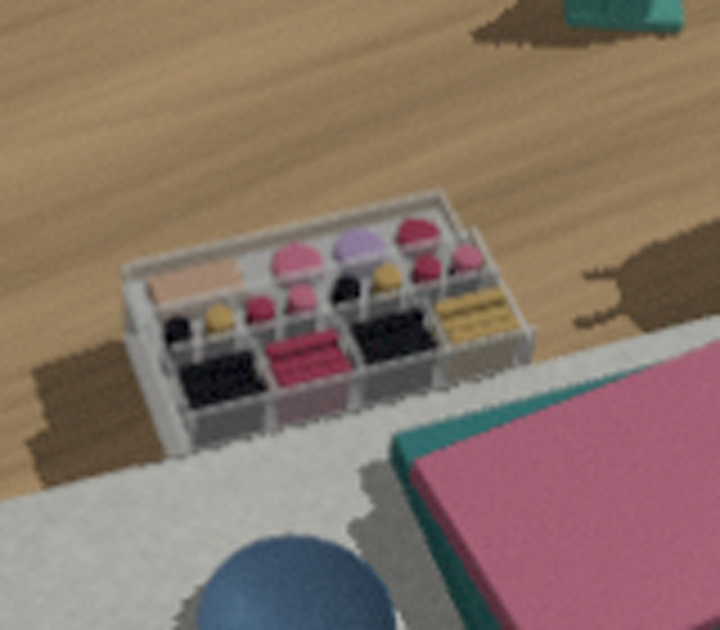

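View pics/t16.png

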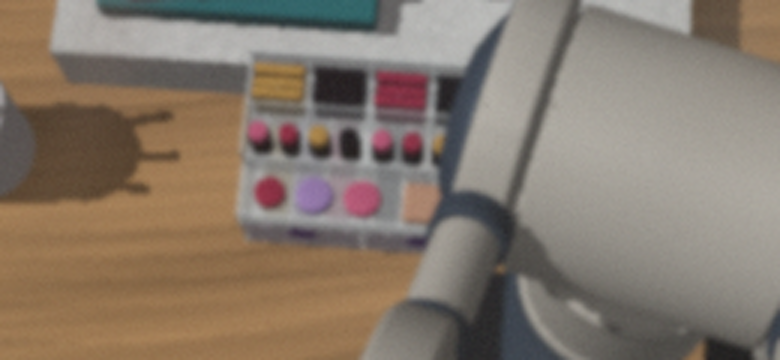

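Both views show the organizer flat against the riser, drawers toward the robot. Nothing else appears to have moved. I look at the seam with the wrist camera to check.

```bash
python3 - <<'E'
from h import *
go((.62,.005,.23,None))
E
```

```text
spin 0.000 rad then shift x -14.89 y -16.69 z -3.84
```

```bash
python3 -m pendant '[[0,0,-4,0,0],[-2.5,-2.8,0,0,0],[-2.5,-2.8,0,0,0],[-2.5,-2.8,0,0,0],[-2.5,-2.8,0,0,0],[-2.5,-2.8,0,0,0],[-2.4,-2.7,0,0,0],[0,0,0,0,0],[0,0,0,0,0]]' | head -2
python3 - <<'E'
from h import *
state()
cv2.imwrite('pics/w17.png',capture('wrist')[:,:,::-1])
E
```

```text
time_s: 26.3
eef_pos: [0.6202, 0.0081, 0.3087]
t 26.30 tip [0.6202 0.0081 0.2307] yhead 171.4 F [-0.   0.  -0.1] grip 0.01 q6 1.64 tilt -1.000
```

View pics/w17.png

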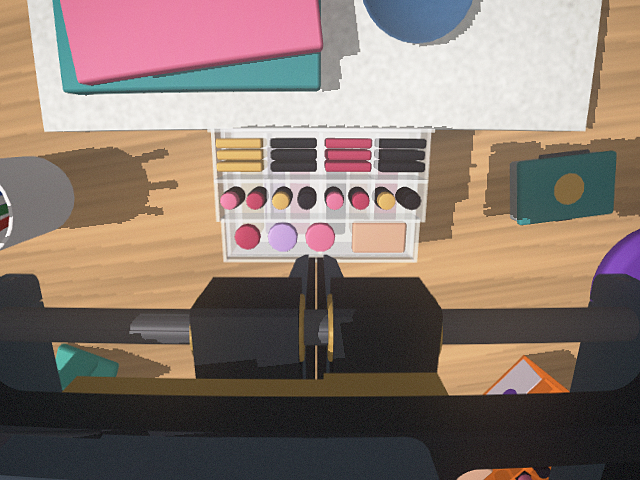

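```bash
python3 - <<'E'
import cv2
a=cv2.imread('pics/w17.png');cv2.imwrite('pics/w17z.png',cv2.resize(a[110:190,190:460],None,fx=2.9,fy=5,interpolation=2))
E
```

```text
(no output)
```

View pics/w17z.png

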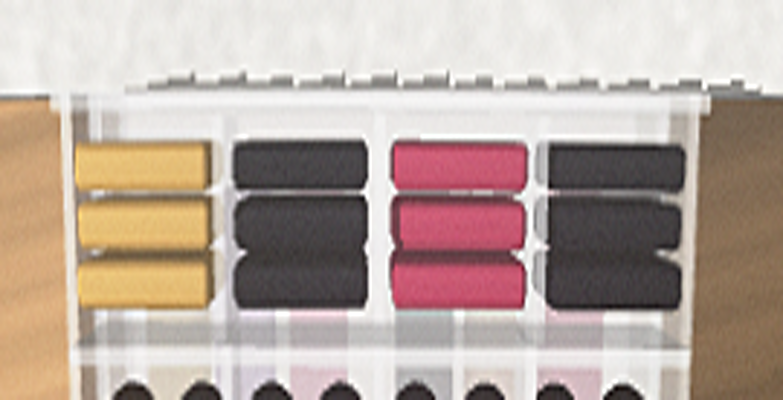

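The wrist view shows the back edge along the riser edge at about rows 129-131, with a possible skew of up to 0.5°. To rule that out, I press each front corner lightly in turn with shut fingers.

```bash
python3 - <<'E'
from h import *
o=org((.6365,.005),-8.8)
a=o(-.06-.04,.072);b=o(-.06-.04,-.072)
go((*a,.23,171.2),(*a,.03,171.2),(*b,.03,171.2))
E
```

```text
spin 0.002 rad then shift x -7.22 y 8.29 z 0.09
spin 0.000 rad then shift x 0.00 y 0.00 z 20.00
spin 0.000 rad then shift x 14.40 y -0.00 z -0.00
```

```bash
python3 -m pendant '[[-2.4,2.8,0,0,0],[-2.4,2.8,0,0,0],[-2.4,2.8,0,0,0],[0,0,0,0,0],[0,0,4,0,0],[0,0,4,0,0],[0,0,4,0,0],[0,0,4,0,0],[0,0,4,0,0],[0,-0.5,0,0,0],[0,-0.5,0,0,0],[0,-0.5,0,0,0],[0,-0.3,0,0,0],[0,-0.2,0,0,0],[0,-0.2,0,0,0],[0,0,0,0,0]]'
python3 -c "
from h import *
state()"
```

```text
time_s: 27.95
eef_pos: [0.5697, 0.0871, 0.1096]
ee_rot: [-0.651, 0.759, -0.0, 0.0]
force: [0.2, 0.2, 0.2]
grip_width: 0.008
t 27.95 tip [0.5697 0.0871 0.0316] yhead 171.2 F [0.2 0.2 0.2] grip 0.01 q6 1.77 tilt -1.000
```

```bash
python3 -m pendant '[[0,-0.2,0,0,0],[0,0,0,0,0]]' | grep -E 'force|pos'
python3 -m pendant '[[0,-0.1,0,0,0],[0,0,0,0,0]]' | grep -E 'force|pos'
python3 -m pendant '[[0,-0.1,0,0,0],[0,0,0,0,0]]' | grep -E 'force|pos'
```

```text
eef_pos: [0.5713, 0.0868, 0.1092]
force: [-1.2, 0.5, 0.6]
eef_pos: [0.5714, 0.0868, 0.109]
force: [-6.0, 1.3, 4.9]
eef_pos: [0.5715, 0.0867, 0.109]
force: [-10.7, 3.7, 8.5]
```

```bash
python3 -m pendant '[[0,0.3,0,0,0],[0,0.7,0,0,0],[0,0.6,0,0,0],[2.4,0,0,0,0],[2.4,0,0,0,0],[2.4,0,0,0,0],[2.4,0,0,0,0],[2.4,0,0,0,0],[2.4,0,0,0,0],[0,0,0,0,0],[0,-0.6,0,0,0],[0,-0.4,0,0,0],[0,-0.2,0,0,0],[0,0,0,0,0]]' | grep -E 'force|pos'
python3 -m pendant '[[0,-0.1,0,0,0],[0,0,0,0,0]]' | grep -E 'force|pos'
python3 -m pendant '[[0,-0.1,0,0,0],[0,0,0,0,0]]' | grep -E 'force|pos'
python3 -m pendant '[[0,-0.1,0,0,0],[0,0,0,0,0]]' | grep -E 'force|pos'
```

```text
eef_pos: [0.5479, -0.0546, 0.1092]
force: [0.4, 0.1, 0.0]
eef_pos: [0.5484, -0.0552, 0.1092]
force: [-0.1, -0.2, -0.6]
eef_pos: [0.5493, -0.0555, 0.1092]
force: [-0.5, -1.4, 0.1]
eef_pos: [0.5497, -0.0556, 0.1091]
force: [-5.2, -0.4, 4.1]
```

```bash
python3 -m pendant '[[0,-0.1,0,0,0],[0,0,0,0,0]]' | grep -E 'force|pos'
python3 -m pendant '[[0,-0.1,0,0,0],[0,0,0,0,0]]' | grep -E 'force|pos'
python3 -m pendant '[[0,0.3,0,0,0],[0,0.7,0,0,0],[0,1.5,0,0,0],[0,0,-4,0,0],[0,0,-4,0,0],[0,0,-4,0,0],[0,0,-4,0,0],[0,0,-4,0,0],[-2,-4,0,0,0],[-2,-4,0,0,0],[-1.2,-2,0,0,0],[0,0,0,0,0],[0,0,0,0,0]]'
python3 - <<'E'
from h import *
state()
a=capture('wrist')[:,:,::-1];cv2.imwrite('pics/w18z.png',cv2.resize(a[110:190,190:460],None,fx=2.9,fy=5,interpolation=2));cv2.imwrite('pics/w18.png',a)
im=capture('scene')[:,:,::-1];cv2.imwrite('pics/s18.png',im)
E
```

```text
eef_pos: [0.55, -0.0556, 0.109]
force: [-9.7, 0.1, 6.4]
eef_pos: [0.5501, -0.0557, 0.109]
force: [-13.8, 0.8, 10.0]
time_s: 32.25
eef_pos: [0.6341, -0.0159, 0.3087]
ee_rot: [-0.651, 0.759, 0.0, -0.0]
force: [-0.8, -0.5, -0.1]
grip_width: 0.004
t 32.25 tip [ 0.634  -0.0159  0.2307] yhead 171.3 F [-0.8 -0.5 -0.1] grip 0.00 q6 1.60 tilt -1.000
```

View pics/w18.png

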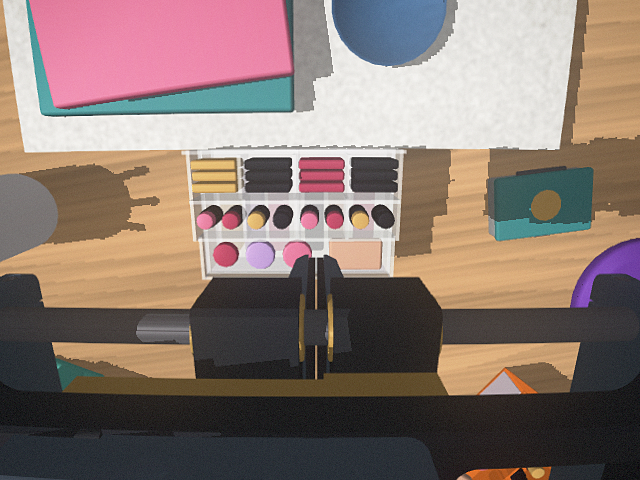

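View pics/s18.png

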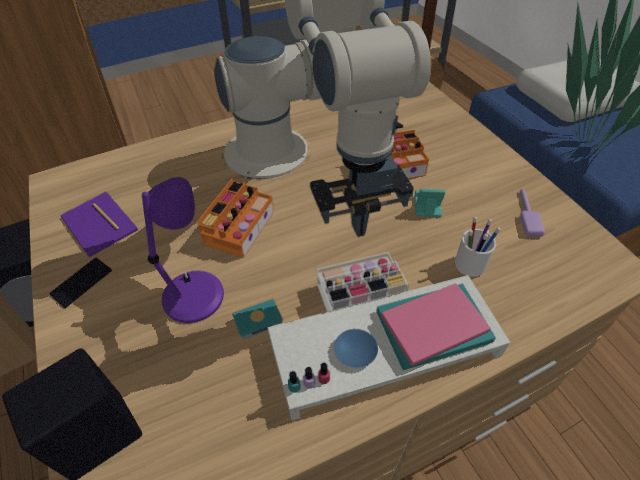

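The organizer sits flush at (362,278) in the scene view. The mug, tin, stand and lamp are where they were at the start. I do a numeric image check, then hand in.

```bash
python3 - <<'E'
from h import *
a=cv2.imread('pics/scene0.png',0);b=cv2.imread('pics/s18.png',0)
for n,(x0,y0,x1,y1) in dict(tin=(225,292,290,340),mug=(450,210,500,280),stand=(405,178,448,222),lamp=(140,170,230,330),bowl=(330,325,380,370)).items():
    r=cv2.phaseCorrelate(a[y0:y1,x0:x1].astype(np.float32),b[y0:y1,x0:x1].astype(np.float32));print(n,np.round(r[0],2),round(r[1],2))
print(observe()['force']);print(finish_job())
E
```

```text
tin [-0.11  0.05] 0.7
mug [0.01 0.01] 0.98
stand [0.96 0.81] 0.58
lamp [ 0.07 -0.12] 0.63
bowl [-0.08  0.51] 0.99
[0.52878868 0.72609401 0.56976951]
the job is handed in; nothing more can be done
None
```

The organizer is turned and its back stands flat against the front of the riser, drawers facing the robot. The job was handed in at about 32 s; `finish_job` gives no verdict.

**What I did:** I turned it about 128° clockwise with seven corner pushes, alternating between the back-right and front-left corners. Its centre stayed within about 45 mm of where it started. No corner came within about 55 mm of the riser in any of the measurements, which I took after each push, until it was square (within 0.2°). I then pushed it straight back with both fingertips until the force rose against the riser, and pressed each front corner in turn. I never gripped or lifted it.

**Last checks:**
- **Seating:** both front corners stopped hard when pressed, and the line between those two contact points is angled 8.7°, matching the riser. Before those presses, the wrist picture hinted at up to 0.5° of skew. The view after them showed the seam parallel.
- **Forces:** the highest reading after any move was about 30 N, during the final push. The gripper was clear of everything at hand-in.
- **Other objects:** comparing the first and last scene pictures, the mug, tin and lamp show shifts of about 0.1 px or less. The stand shows about 1 px with a weak match. I think that is the arm and its shadow just behind it in the last picture, since the arm did not go near the stand. I did not confirm it with another view.
- **Unexplained reading:** the bowl on the riser shows about 0.5 px, which I did not follow up.

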